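# Close the core-pin tins and line them up

## Robot

A 7-joint arm with a two-finger parallel gripper is mounted at the origin on the work surface. World frame = base frame: x ahead of the robot, y to its left, z up, the work surface at z = 0. Lengths are in m, angles in degrees, forces in N, time in s.
With the tool pointing down it reaches from about 0.35 to 0.775 m from the base axis. Payload 3.1 kg.
Tool frame: the origin (TCP) lies on the centre line of the jaws, within the pads' length; the fingertips stand 17 mm ahead of it and the grasp point (between the pads) lies 2 mm behind it (robot.tip_reach is the distance from the TCP to the fingertips, in m); z points along the fingers, y is the direction in which the jaws open and shut (so a half turn about z gives the same grasp; the last joint's range is limited). The gripper opens to 85 mm and grips with 20 to 120 N. Pads are 22 mm wide; open, the fingers measure 114 mm over their backs; the gripper's body (76 mm by 85 mm) begins 54 mm behind the grasp point. The pads swing forward as they close: fully open they stand 13 mm farther back than shut.
Start: joints at [66.538, 17.813, 0.802, 86.603, -0.252, 75.585, -1.558], TCP at [0.198, -0.513, 0.248] pointing down, gripper open.
Joint ranges: [-154.91, 154.91], [-16.99, 109.72], [-72.82, 74.43], [7.12, 147.25], [-82.49, 262.49], [11.32, 116.49], [-174.64, 174.64]. Speed limits (degrees/s): [159.86, 159.86, 180, 180, 180, 180, 180].

## Interface

Orientations are given as [roll, pitch, yaw] about the fixed x, y, z axes, in that order (R = Rz(yaw) Ry(pitch) Rx(roll)).
In Python, from station import robot, fingers, vision, workorder, recognise gives the robot as it stands. Calls block until the motion is done:
- robot.move_to(position, orientation): joint-space move of the TCP to a pose.
- robot.line_to(position, orientation=None, velocity=0.15, f_stop=None): straight line of the TCP; orientation=None keeps the orientation; velocity is the mean speed in m/s. With f_stop (N) it stops when the force on the tool has changed by that much, and returns True; else False.
- robot.move_j(angles): joint-space move.
- fingers.gripper_to(opening, force=None): opening from 0.0 (shut) to 1.0 (fully open); force is the grip in N (None keeps the last); returns when the fingers have stopped.
- robot.pause(seconds).
- robot.inverse_kinematics(position, orientation): joint angles nearest the present ones, or None.
- vision.grab_frame(name): name is "side" or "top" or "wrist"; returns the picture (480x640x3 uint8, red, green, blue); there is no depth.
- vision.calibration(name): a dict with "mtx" (3x3 intrinsics, pixels), "extrinsics" (4x4, takes a point from world to camera coordinates); the wrist camera has in their place "T_tool_cam" (4x4, takes a point from camera to tool coordinates, whose origin is the TCP and whose axes are the flange's). Camera axes: x right, y up, looking along -z (the intrinsics and any distortion apply to the point x, -y, -z); pixel columns grow to the right and rows downward; lengths in m; the calibration is good to about 2 mm. The wrist camera is an equidistant fisheye: a pixel r from the principal point sees the ray r / f radians off the axis. A picture is of the moment at which its call begins: read the wrist's pose just before it. calibration takes no time and is no camera call.
A pose or a line that the arm cannot do raises robot.PlanningError and nothing moves.
- workorder.close_job(): hands the job in, once; it reports no verdict.
Trained networks look in the newest picture that a camera, given by its name, has taken for a name from the list of things; names that differ only in an ending like _2 or _b are one class to them, and where a whole thing is asked for, a point or a joint stands for the part that bears it (a point fixed in the world has none). Each returns a list of dicts, best first, with "p" (0 to 1); they miss things now and then, are a little off and sometimes report something else, mostly with a low value. They report only what shows in the picture. A call takes as long as a camera call.
- recognise(label, camera): "rect" ([centre column, centre row, width, height] in pixels, round what is visible of it).
Readings, each from a call of its own:
- robot.current_time_s(): time.
- robot.current_joint_positions(): joint angles.
- robot.current_dq(): joint speeds.
- robot.current_joint_torque(): joint torques, N m.
- robot.current_tool_pos(): TCP position.
- robot.current_eef_rot(): TCP orientation.
- robot.current_contact_force(): force on the tool from outside, world axes, zero at the start.
- robot.current_torque(): the same for the moment, N m.
- robot.current_finger_gap(): opening from 0.0 (shut) to 1.0 (fully open).
Only numpy, scipy, OpenCV 4.12 (cv2) and the standard library are available. Lean on these libraries where they do the work, as an engineer would, in place of code of your own. Each camera call takes 0.05 s, during which the arm holds its last target.

## Task

Clear up the moulding bench: line up all the open tins of core pins, one centred on each cross line of the marking strip, starting at the end with the thick line and leaving no gap, with the square tin squared up to the strip and the oblong one's long side along it, and close each tin fully with the lid that matches it. Keep the tins upright and leave the other things on the bench where they are; there may be a lid too many, which does not matter.

Things in the scene. Friction and masses are not known exactly. Their poses are not given: they have to be found in the camera images.
- tin_big: open sheet-steel tin of steel core pins, round, 66 mm across, 50 mm high, wall 3 mm, about 0.25 kg, standing upright; origin at the centre of its underside, z up. May be absent. The pins are fixed and lie at least 15 mm below the rim.
- tin_small: open sheet-steel tin of steel core pins, round, 46 mm across, 50 mm high, wall 3 mm, about 0.25 kg, standing upright; origin at the centre of its underside, z up. May be absent. The pins are fixed and lie at least 15 mm below the rim.
- tin_square: open sheet-steel tin of steel core pins, square, 58 x 58 mm, sides along its x and y, 50 mm high, wall 3 mm, about 0.25 kg, standing upright; origin at the centre of its underside, z up. May be absent. The pins are fixed and lie at least 15 mm below the rim.
- tin_oblong: open sheet-steel tin of steel core pins, oblong, 72 mm long along its x and 44 mm wide along its y, 50 mm high, wall 3 mm, about 0.25 kg, standing upright; origin at the centre of its underside, z up. May be absent. The pins are fixed and lie at least 15 mm below the rim.
- tin_hex: open sheet-steel tin of steel core pins, six-sided, 54 mm across flats (flats face its x), 62 mm across corners, 50 mm high, wall 3 mm, about 0.25 kg, standing upright; origin at the centre of its underside, z up. May be absent. The pins are fixed and lie at least 15 mm below the rim.
- lid_big: steel lid of the big tin: disc 66 mm across; plug 54 mm across, 7 mm deep, drops into the tin with 3 mm play all round; plate 4 mm thick; on top a black bar grip 30 mm long along its x, 14 mm wide, 20 mm high. 60 g. Origin at the centre of the plug's underside, z up; grip 11 to 31 mm above it; on a closed tin 43 mm above the tin's origin. Starts plug down.
- lid_small: steel lid of the small tin: disc 46 mm across; plug 34 mm across, 7 mm deep, drops into the tin with 3 mm play all round; plate 4 mm thick; on top a black bar grip 30 mm long along its x, 14 mm wide, 20 mm high. 60 g. Origin at the centre of the plug's underside, z up; grip 11 to 31 mm above it; on a closed tin 43 mm above the tin's origin. Starts plug down.
- lid_square: steel lid of the square tin: plate 58 x 58 mm along x and y; plug 46 x 46 mm, 7 mm deep, drops into the tin with 3 mm play all round; plate 4 mm thick; on top a black bar grip 30 mm long along its x, 14 mm wide, 20 mm high. 60 g. Origin at the centre of the plug's underside, z up; grip 11 to 31 mm above it; on a closed tin 43 mm above the tin's origin. Starts plug down.
- lid_oblong: steel lid of the oblong tin: plate 72 mm along its x and 44 mm along its y; plug 60 x 32 mm, 7 mm deep, drops into the tin with 3 mm play all round; plate 4 mm thick; on top a black bar grip 30 mm long along its x, 14 mm wide, 20 mm high. 60 g. Origin at the centre of the plug's underside, z up; grip 11 to 31 mm above it; on a closed tin 43 mm above the tin's origin. Starts plug down.
- lid_hex: steel lid of the hex tin: six-sided plate 54 mm across flats (flats face its x); plug 42 mm, 7 mm deep, drops into the tin with 3 mm play all round; plate 4 mm thick; on top a black bar grip 30 mm long along its x, 14 mm wide, 20 mm high. 60 g. Origin at the centre of the plug's underside, z up; grip 11 to 31 mm above it; on a closed tin 43 mm above the tin's origin. Starts plug down.
- strip: aluminium marking strip flush in the bench top (height 0), 450 x 30 mm, fixed; origin at its centre, long side along its y, x across it, away from the robot. Five thin dark cross lines 130 mm long mark the places, 90 mm apart; one thick dark line beyond its left (+y) end marks the end where the row starts.
- mark1 (a point): place 1: where cross line 1, counted from the end with the thick line, crosses the middle of the strip, at bench height
- mark2 (a point): place 2: where cross line 2, counted from the end with the thick line, crosses the middle of the strip, at bench height
- mark3 (a point): place 3: where cross line 3, counted from the end with the thick line, crosses the middle of the strip, at bench height
- mark4 (a point): place 4: where cross line 4, counted from the end with the thick line, crosses the middle of the strip, at bench height
- mark5 (a point): place 5: where cross line 5, counted from the end with the thick line, crosses the middle of the strip, at bench height
- tape: bystander: roll of grey tape lying flat, 72 mm across, 24 mm high; origin at the centre of its underside
- wedge: bystander: wooden block 55 x 36 x 28 mm; origin at the centre of its underside
- plumb: bystander: brass weight 40 mm across, 30 mm high; origin at the centre of its underside

How it is judged:
By the outcome, as a careful person would: the job done as asked, in the order asked, and still so for the second after the job is handed in, with the robot touching nothing.
Of tin_big, tin_small, tin_square, tin_oblong, tin_hex only 3 to 5 are there at a start; the rules pass over those that are not, and their reading is None.
At some moment in a run one of tin_big, tin_small, tin_square, tin_oblong, tin_hex, lid_big, lid_small, lid_square, lid_oblong, lid_hex may be knocked a few centimetres aside while the robot is not near it.
It also fails if it takes over 210 s, if anything falls off the work surface, if the arm or the gripper's body presses on something with over 40 N, if the wrist force passes 120 N, or if a joint passes its speed limit or range.

## Working session

There is one attempt and no reset: what is moved stays moved. The work goes in short steps, each a Python script; the robot and the scene stay as the last script left them, time stands still between calls to the robot, and variables do not carry over. Pictures are saved under pics/ and viewed, and the job is handed in when it is done.

```bash
ls -la; mkdir -p pics; python3 - <<'E'
from station import robot, fingers, vision, workorder, recognise
import cv2, numpy as np
np.set_printoptions(precision=4,suppress=True)
for c in ("side","top","wrist"):
    im=vision.grab_frame(c); cv2.imwrite(f"pics/a_{c}.png",im[:,:,::-1]); cal=vision.calibration(c); print(c,cal)
    for l in ["tin_big","tin_small","tin_square","tin_oblong","tin_hex","lid_big","lid_small","lid_square","lid_oblong","lid_hex","strip","tape","wedge","plumb"]:
        if c=="wrist": break
        print(l,[(np.round(d["rect"]).astype(int).tolist(),round(d["p"],2)) for d in recognise(l,c)[:3]])
print(robot.current_time_s(),robot.current_tool_pos(),robot.current_eef_rot(),robot.current_finger_gap())
E
```

```text
total 12
drwxr-xr-x  3 agent agent 4096 Dec  7 13:20 .
drwxr-xr-x 23 root  root  4096 Dec  7 13:20 ..
drwxr-xr-x  2 agent agent 4096 Dec  7 13:20 pics
side {'mtx': array([[580.4199,   0.    , 335.7072],
       [  0.    , 580.4199, 252.738 ],
       [  0.    ,   0.    ,   1.    ]]), 'extrinsics': array([[ 0.9496, -0.3135, -0.005 , -0.4652],
       [ 0.2431,  0.7262,  0.643 , -0.1389],
       [-0.1979, -0.6118,  0.7658, -1.3096],
       [ 0.    ,  0.    ,  0.    ,  1.    ]])}
tin_big [([331, 299, 33, 38], 0.76)]
tin_small [([314, 385, 23, 33], 0.6)]
tin_square [([310, 195, 31, 35], 0.74), ([312, 160, 20, 26], 0.45)]
tin_oblong [([374, 338, 39, 42], 0.87)]
tin_hex [([249, 187, 22, 29], 0.97), ([393, 242, 98, 145], 0.32)]
lid_big [([329, 342, 35, 26], 0.71), ([391, 244, 102, 142], 0.7), ([315, 385, 22, 40], 0.61)]
lid_small [([276, 212, 12, 11], 0.55)]
lid_square [([271, 167, 28, 22], 0.55)]
lid_oblong [([361, 401, 40, 35], 0.89)]
lid_hex [([300, 231, 20, 16], 0.81)]
strip [([410, 386, 22, 21], 0.69), ([391, 244, 102, 146], 0.62)]
tape [([317, 263, 33, 30], 0.66), ([406, 386, 24, 19], 0.
[... 749 characters left out ...]
237, 72], 0.22)]
lid_oblong [([501, 282, 42, 33], 0.91), ([308, 269, 42, 36], 0.36)]
lid_hex [([247, 278, 32, 29], 0.79)]
strip [([295, 161, 238, 59], 0.78)]
tape [([307, 270, 42, 33], 0.97)]
wedge [([123, 225, 38, 31], 0.9), ([501, 281, 44, 35], 0.34)]
plumb [([291, 164, 241, 66], 0.32)]
wrist {'mtx': array([[371.6483,   0.    , 322.8743],
       [  0.    , 371.6483, 240.287 ],
       [  0.    ,   0.    ,   1.    ]]), 'T_tool_cam': array([[ 0.0003,  0.9576,  0.288 ,  0.073 ],
       [ 1.    , -0.0005,  0.0007, -0.0009],
       [ 0.0008,  0.288 , -0.9576, -0.1249],
       [ 0.    ,  0.    ,  0.    ,  1.    ]])}
1.55 [ 0.1978 -0.5132  0.2483] [-179.9989    0.0034   21.0803] 1.0008949327141867
```

View pics/a_top.png

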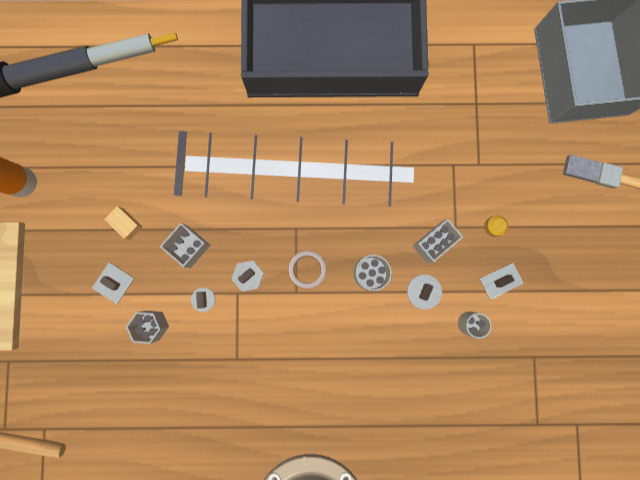

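View pics/a_side.png

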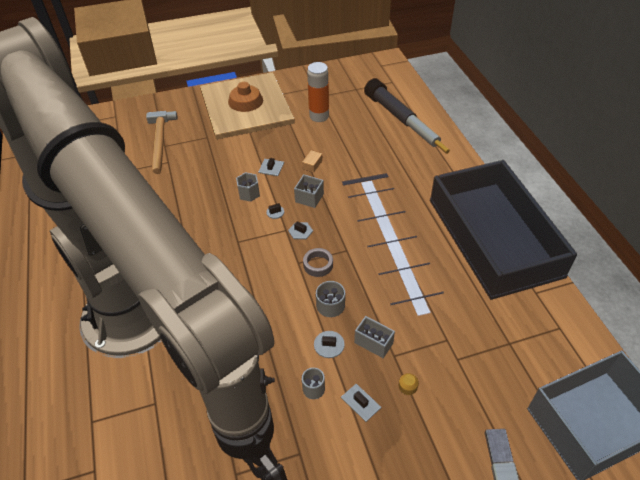

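View pics/a_wrist.png

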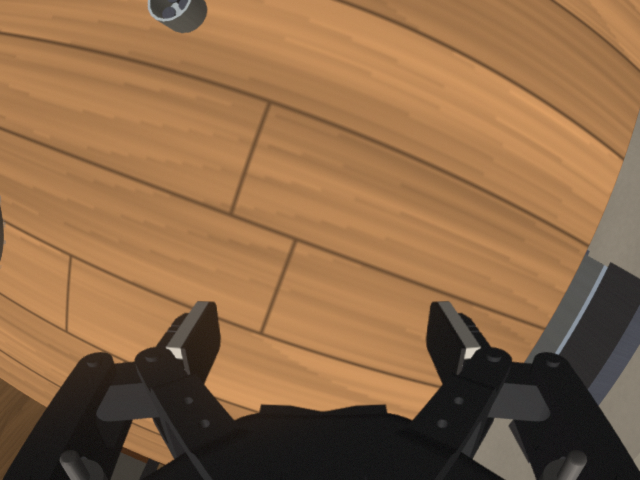

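All five tins and five lids show, with the marking strip at top pixels (185,163)–(413,175). The thick line is at (180,163). I'll write the helpers next, with model-based silhouette fitting, and get coarse positions.

```bash
cat > h.py <<'E'
from station import robot, fingers, vision, workorder, recognise
import cv2, numpy as np, json
from scipy.optimize import least_squares
from scipy.spatial.transform import Rotation as Rn
np.set_printoptions(precision=4,suppress=True)
TINS=["big","small","square","oblong","hex"]
def circ(r,n=48):
    a=np.arange(n)*2*np.pi/n; return np.c_[r*np.cos(a),r*np.sin(a)]
def rect(a,b): return np.array([[a,b],[-a,b],[-a,-b],[a,-b]])/2
def outline(s):
    if s=="big": return circ(.033)
    if s=="small": return circ(.023)
    if s=="square": return rect(.058,.058)
    if s=="oblong": return rect(.072,.044)
    if s=="hex":
        a=np.radians(30+60*np.arange(6)); R=.027/np.cos(np.pi/6); return np.c_[R*np.cos(a),R*np.sin(a)]
def lift(o,z): return np.c_[o,np.full(len(o),z)]
def model(name,base=0.0):
    k,s=name.split("_"); o=outline(s)
    if k=="tin": m=np.r_[lift(o,0),lift(o,.05)]
    elif k=="lid": m=np.r_[lift(o,.007),lift(o,.011),lift(rect(.03,.014),.031)]
    elif k=="closed":
        m=np.r_[lift(o,0),lift(o,.054),lift(rect(.03,.014),.074)]
    m=m.copy(); m[:,2]+=base; return m
SYM={"big":None,"small":None,"square":90,"oblong":180,"hex":60}
def toolpose():
    p=np.array(robot.current_tool_pos()); r=robot.current_eef_rot()
    T=np.eye(4); T[:3,:3]=Rn.from_euler("xyz",r,degrees=True).as_matrix(); T[:3,3]=p; return T
class View:
    def __init__(s,cam,save=None):
        s.cam=cam; c=vision.calibration(cam); s.K=c["mtx"]
        if cam=="wrist":
            s.tool=toolpose(); s.Ttc=c["T_tool_cam"]; s.corr()
        else: s.E=c["extrinsics"]
        s.im=vision.grab_frame(cam)
        if save: cv2.imwrite(f"pics/{save}.png",s.im[:,:,::-1])
    def corr(s):
        try: d=np.array(json.load(open("corr.json")))
        except Exception: d=np.zeros(3)
        T=s.Ttc.copy()
        # rotation correction of camera in tool frame (x,y,z small rotvec)
        T[:3,:3]=Rn.from_rotvec(np.r_[d[:2],d[2]]).as_matrix()@T[:3,:3]
        s.E=np.linalg.inv(s.tool@T)
    def proj(s,P):
        P=np.atleast_2d(P); c=P@s.E[:3,:3].T+s.E[:3,3]
        X,Y,Z=c[:,0],-c[:,1],-c[:,2]; f=s.K[0,0]
        if s.cam=="wrist":
            q=np.hypot(X,Y)+1e-12; r=f*np.arctan2(q,Z); u=r*X/q; v=r*Y/q
        else: u=f*X/Z; v=f*Y/Z
        return np.c_[u+s.K[0,2],v+s.K[1,2]]
    def ray(s,px,z):
        px=np.atleast_2d(px).astype(float); f=s.K[0,0]; d=(px-s.K[:2,2])/f
        if s.cam=="wrist":
            t=np.hypot(d[:,0],d[:,1])+1e-12; c=np.c_[d[:,0]/t*np.sin(t),-d[:,1]/t*np.sin(t),-np.cos(t)]
        else: c=np.c_[d[:,0],-d[:,1],-np.ones(len(d))]
        R=s.E[:3,:3]; o=-R.T@s.E[:3,3]; w=c@R
        return (o+w*((z-o[2])/w[:,2])[:,None])[:,:2]
    def mask(s):
        hsv=cv2.cvtColor(s.im,cv2.COLOR_RGB2HSV)
        m=((hsv[...,1]<75)|(hsv[...,2]<55)).astype(np.uint8)
        return cv2.morphologyEx(m,cv2.MORPH_OPEN,np.ones((3,3),np.uint8))
    def fit(s,name,xy,yaw0=None,base=0.,win=None):
        """fit silhouette; returns x,y,yaw(deg),rms px"""
        M=model(name,base); sh=name.split("_")[1]
        a=np.radians(np.arange(0,360,4)); D=np.c_[np.cos(a),np.sin(a)]
        c=s.proj([[*xy,base+M[:,2].max()-base-.01]])[0]
        m=s.mask(); n,lab,st,ce=cv2.connectedComponentsWithStats(m)
        pr=s.proj(M+[*xy,0]); R=np.ptp(pr,axis=0).max()*.75
        ok=[i for i in range(1,n) if st[i,4]>60 and np.hypot(*(ce[i]-pr.mean(0)))<R]
        if not ok: return None
        i=min(ok,key=lambda i:np.hypot(*(ce[i]-pr.mean(0)))-.02*st[i,4]**.5)
        keep=[j for j in ok if np.hypot(*(ce[j]-ce[i]))<R*.5]
        ys,xs=np.nonzero(np.isin(lab,keep)); P=np.c_[xs,ys].astype(float)
        if xs.min()<=1 or ys.min()<=1 or xs.max()>=638 or ys.max()>=478: return None
        hs=(P@D.T).max(0)+.5*np.maximum(np.abs(D[:,0]),np.abs(D[:,1]))*.8
        def res(q):
            cs,sn=np.cos(q[2]),np.sin(q[2])
            W=np.c_[M[:,:2]@np.array([[cs,sn],[-sn,cs]])+q[:2],M[:,2]]
            return (s.proj(W)@D.T).max(0)-hs
        best=None
        ks=name.split("_")[0]
        per=180 if ks!="tin" else (SYM[sh] or 1)
        for y in ([yaw0] if yaw0 is not None else np.arange(0,per,15)):
            r=least_squares(res,[*xy,np.radians(y)],x_scale=[.01,.01,.1],loss="soft_l1")
            if best is None or r.cost<best.cost: best=r
        q=best.x; return q[0],q[1],np.degrees(q[2])%per,np.sqrt(np.mean(res(q)**2))
E
python3 - <<'E'
from h import *
v=View("top")
out={}
for k in ("tin","lid"):
    for s in TINS:
        n=f"{k}_{s}"; r=recognise(n,"top")
        if not r: print(n,None); continue
        xy=v.ray(r[0]["rect"][:2],.03 if k=="tin" else .01)[0]
        f=v.fit(n,xy); print(n,round(r[0]["p"],2),xy,None if f is None else np.array(f)); out[n]=list(map(float,f if f else [*xy,0,9]))
json.dump(out,open("top.json","w"))
for p in [(185.5,163.5),(413.5,174.5),(208,165),(253.5,167),(299,169),(345,171.5),(391,174),(180,163)]: print(p,v.ray(p,0))
for o in ("tape","wedge","plumb"):
    print(o,[(v.ray(d["rect"][:2],.0)[0],d["p"]) for d in recognise(o,"top")[:2]])
for y in (0,90,180,-90):
  for P in ([.42,.25,.3],[.42,0,.3],[.42,-.25,.3]):
    q=robot.inverse_kinematics(P,[180,0,y]); print(y,P,None if q is None else np.array(q))
E
```

```text
tin_big 0.89 [ 0.4356 -0.1164] [ 0.4365 -0.1184  0.8842  0.2163]
tin_small 0.84 [ 0.342  -0.3067] [ 0.3392 -0.306   0.8331  0.4103]
tin_square None
tin_oblong 0.57 [ 0.4971 -0.2412] [  0.4941  -0.2425 130.4522   0.905 ]
tin_hex 0.75 [0.336 0.297] [ 0.3403  0.299  55.0298  0.5019]
lid_big 0.86 [ 0.3998 -0.22  ] [ 0.4002 -0.2194 65.2932  0.1947]
lid_small 0.92 [0.3866 0.1995] [ 0.3889  0.2014 87.2799  0.1698]
lid_square 0.66 [0.4174 0.3737] [ 0.421   0.3729 57.8299  0.8865]
lid_oblong 0.73 [ 0.4169 -0.3663] [  0.4196  -0.3666 115.2694   0.6549]
lid_hex 0.91 [0.429  0.1188] [ 0.4326  0.1177 70.5984  0.357 ]
(185.5, 163.5) [[0.6542 0.2413]]
(413.5, 174.5) [[ 0.6288 -0.2076]]
(208, 165) [[0.6509 0.1969]]
(253.5, 167) [[0.6462 0.1073]]
(299, 169) [[0.6415 0.0177]]
(345, 171.5) [[ 0.6358 -0.0728]]
(391, 174) [[ 0.6302 -0.1633]]
(180, 163) [[0.6553 0.2521]]
tape [(array([0.4446, 0.0032]), 0.79)]
wedge [(array([0.5332, 0.3573]), 0.93)]
plumb [(array([ 0.5224, -0.3612]), 0.68)]
0 [0.42, 0.25, 0.3] [ -51.3618    9.2848   21.7846   90.8781   -3.4805   80.507  -119.2616]
0 [0.42, 0, 0.3] [ 33.172
[... 163 characters left out ...]
 [-14.8192  10.4006 -21.2095  89.5543   3.7941  80.7557 -36.3209]
90 [0.42, 0, 0.3] [ 37.4495   2.8615 -41.0953  98.1008   1.911   79.7475  -3.9506]
90 [0.42, -0.25, 0.3] [ 47.0358  10.4339 -21.6065  89.5427   3.874   80.7629  25.1315]
180 [0.42, 0.25, 0.3] [-19.7083   9.9668 -15.3613  89.7295   2.6632  80.663   54.7191]
180 [0.42, 0, 0.3] [ 39.349    3.008  -43.117   98.0531   2.0887  79.7569  85.8998]
180 [0.42, -0.25, 0.3] [ 54.6162  11.3695 -30.8748  89.2807   5.8792  80.9742 113.3137]
-90 [0.42, 0.25, 0.3] [ 15.2853  17.9614 -61.7084  88.6191  15.8801  82.9237 132.7807]
-90 [0.42, 0, 0.3] None
-90 [0.42, -0.25, 0.3] [  30.0086    9.3133   -1.4559   90.1623    0.2388   80.5274 -151.4674]
```

```bash
cat > views.py <<'E'
from h import *
import pickle
vs=[]
t0=robot.current_time_s()
for i,(P,y) in enumerate([([.44,-.22,.3],0),([.53,-.2,.3],180),([.53,.2,.3],180),([.44,.22,.3],0)]):
    robot.move_to(P,[180,0,y]); v=View("wrist",f"w{i}"); vs.append(v); print(robot.current_time_s(),toolpose()[:3,3])
pickle.dump(vs,open("vs.pkl","wb"))
E
python3 views.py; python3 - <<'E'
from h import *
import pickle
vs=pickle.load(open("vs.pkl","rb")); top=json.load(open("top.json")); top["tin_square"]=[.503,.245,0,9]
for n,t in top.items():
    print(n)
    for i,v in enumerate(vs):
        f=v.fit(n,t[:2]); 
        if f: print("  ",i,np.array(f))
big=np.vstack([np.hstack([cv2.resize(vs[i].im,(400,300)) for i in p]) for p in ((0,1),(2,3))])
cv2.imwrite("pics/w_all.png",big[:,:,::-1])
E
```

```text
3.7333 [ 0.4392 -0.2216  0.2997]
6.1083 [ 0.5299 -0.2     0.2999]
7.6417 [0.5311 0.198  0.2997]
10.2083 [0.44   0.22   0.2999]
tin_big
   0 [ 0.4369 -0.1169  0.0851  0.4583]
   1 [ 0.437  -0.1169  0.0243  0.4741]
   2 [ 0.4372 -0.1171  0.8128  0.3303]
   3 [ 0.4355 -0.1213  0.7336 13.139 ]
tin_small
   0 [ 0.34   -0.3049  0.7257  0.588 ]
   1 [ 0.3401 -0.305   0.4618  0.5527]
tin_oblong
   0 [  0.4952  -0.2415 129.3035   0.4098]
   1 [  0.4952  -0.2411 129.5172   0.5975]
tin_hex
   3 [ 0.3404  0.299  54.5691  0.7431]
lid_big
   0 [  0.4009  -0.2185 120.7472   0.2027]
   1 [ 0.401  -0.2185 28.2137  0.2617]
   2 [  0.4012  -0.2178 176.5153   0.1358]
   3 [  0.437   -0.1176 102.7049  23.5678]
lid_small
   0 [ 0.3894  0.2005 49.5286  1.7876]
   1 [  0.3896   0.2011 165.8553   1.1477]
   2 [ 0.3895  0.2017 76.398   0.1764]
   3 [ 0.3895  0.2018 62.5484  0.216 ]
lid_square
   2 [  0.4214   0.3736 147.7935   0.99  ]
   3 [ 0.4219  0.3736 58.1432  1.0115]
lid_oblong
   0 [  0.4203  -0.366  114.6667   0.9228]
   1 [  0.4202  -0.3662 114.9175   0.8387]
lid_hex
   0 [0.4331 0.1183 8.6261 0.4725]
   1 [0.4334 0.1182 9.8763 0.3568]
   2 [ 0.4334  0.1179 70.2126  0.3488]
   3 [  0.4334   0.118  129.8753   0.2376]
tin_square
   2 [ 0.4906  0.2318 49.333   0.5632]
   3 [ 0.4908  0.232  49.1569  0.6003]
```

View pics/w_all.png

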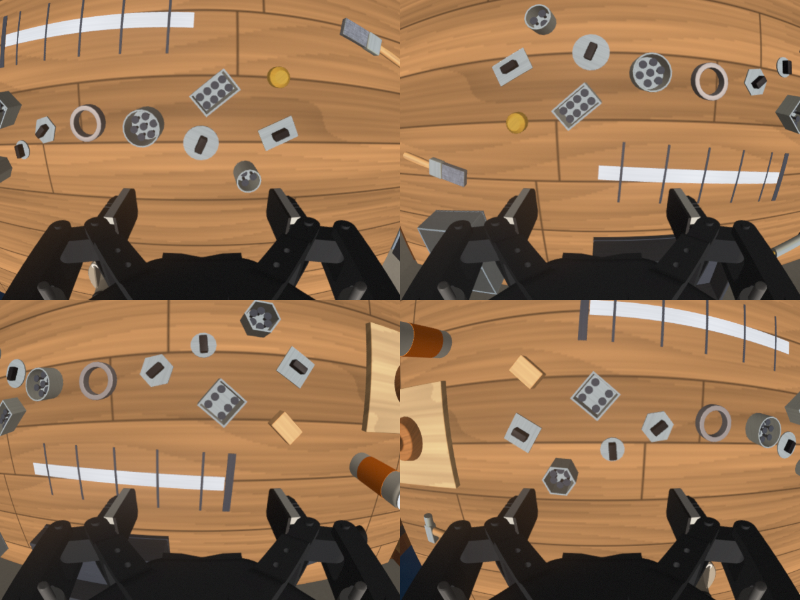

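Views w0–w3 cover everything, and opposite wrist yaws agree to about 0.3 mm. Next are the grip directions and the strip marks, from rectified images.

```bash
cat >> h.py <<'E'
def grip_yaw(v,xy,base=0.):
    """fit black grip box -> x,y,yaw(0..180),rms"""
    M=np.r_[lift(rect(.03,.014),.011),lift(rect(.03,.014),.031)]; M[:,2]+=base
    hsv=cv2.cvtColor(v.im,cv2.COLOR_RGB2HSV); g=v.im.max(2)
    pr=v.proj([[*xy,base+.02]])[0]; size=np.ptp(v.proj(M+[*xy,0]),axis=0).max()
    m=(g<85).astype(np.uint8); n,lab,st,ce=cv2.connectedComponentsWithStats(m)
    ok=[i for i in range(1,n) if st[i,4]>20 and np.hypot(*(ce[i]-pr))<size*.7]
    if not ok: return None
    i=max(ok,key=lambda i:st[i,4]); ys,xs=np.nonzero(lab==i); P=np.c_[xs,ys].astype(float)
    a=np.radians(np.arange(0,360,4)); D=np.c_[np.cos(a),np.sin(a)]
    hs=(P@D.T).max(0)+.4
    def res(q):
        cs,sn=np.cos(q[2]),np.sin(q[2])
        W=np.c_[M[:,:2]@np.array([[cs,sn],[-sn,cs]])+q[:2],M[:,2]]
        return (v.proj(W)@D.T).max(0)-hs
    best=min((least_squares(res,[*xy,np.radians(y)],x_scale=[.01,.01,.1]) for y in range(0,180,20)),key=lambda r:r.cost)
    q=best.x; return q[0],q[1],np.degrees(q[2])%180,np.sqrt(np.mean(best.fun**2))
def rectify(v,x0,x1,y0,y1,res=.0005,z=0.):
    xs=np.arange(x1,x0,-res); ys=np.arange(y1,y0,-res); X,Y=np.meshgrid(xs,ys,indexing="ij")
    p=v.proj(np.c_[X.ravel(),Y.ravel(),np.full(X.size,z)]).reshape(*X.shape,2).astype(np.float32)
    return cv2.remap(v.im,p[...,0],p[...,1],cv2.INTER_LINEAR)
E
python3 - <<'E'
from h import *
import pickle
vs=pickle.load(open("vs.pkl","rb")); top=json.load(open("top.json"))
for n,t in top.items():
    if n[:3]!="lid": continue
    for i,v in enumerate(vs):
        p=v.proj([[*t[:2],0]])[0]
        if 30<p[0]<610 and 10<p[1]<300: print(n,i,np.array(grip_yaw(v,t[:2])))
ims=[]
for i in (1,2):
    r=rectify(vs[i],.55,.73,-.26,.3,.001); ims.append(r)
cv2.imwrite("pics/strip.png",cv2.resize(np.vstack(ims),None,fx=1.4,fy=1.4)[:,:,::-1])
# marks
for i in (0,1,2,3):
    v=vs[i]; res=.0005; x1,y1=.73,.30; r=rectify(v,.55,x1,-.26,y1,res)
    hsv=cv2.cvtColor(r,cv2.COLOR_RGB2HSV); w=((hsv[...,1]<60)&(hsv[...,2]>150)).astype(np.uint8)
    w=cv2.morphologyEx(w,cv2.MORPH_CLOSE,np.ones((9,9),np.uint8))
    n,lab,st,ce=cv2.connectedComponentsWithStats(w); k=1+np.argmax(st[1:,4])
    ys,xs=np.nonzero(lab==k); rc=cv2.minAreaRect(np.c_[xs,ys].astype(np.float32)); 
    print(i,"strip ctr",x1-res*(rc[0][1]+.5),y1-res*(rc[0][0]+.5),"size",np.array(rc[1])*res,"ang",rc[2])
E
```

```text
lid_big 0 [  0.4013  -0.2188 154.6665   1.6296]
lid_big 1 [  0.4012  -0.2183 155.4978   1.2575]
lid_small 0 [  0.3893   0.201  179.5521   1.4599]
lid_small 1 [0.3897 0.2015 2.5851 1.0529]
lid_small 2 [0.3897 0.2018 4.4994 1.4893]
lid_small 3 [0.3898 0.2017 4.1453 1.7024]
lid_square 2 [ 0.4218  0.3729 57.5643  1.394 ]
lid_square 3 [ 0.4221  0.3732 58.3433  1.7271]
lid_oblong 0 [  0.4206  -0.3659 114.2462   1.6402]
lid_oblong 1 [  0.4204  -0.3656 115.0309   1.4506]
lid_hex 0 [  0.4335   0.1173 127.5349   1.4932]
lid_hex 1 [  0.4335   0.1178 128.596    1.3537]
lid_hex 2 [  0.4336   0.1182 130.5258   1.5426]
lid_hex 3 [  0.4337   0.1181 130.7135   1.4985]
0 strip ctr 0.6422069244384765 0.01863507080078125 size [0.4519 0.0315] ang 3.36126971244812
1 strip ctr 0.6421750030517578 0.01897497558593747 size [0.4522 0.0317] ang 3.3664603233337402
2 strip ctr 0.64230517578125 0.01843792724609372 size [0.4514 0.0318] ang 3.3664608001708984
3 strip ctr 0.6422922363281249 0.018468078613281258 size [0.4508 0.0315] ang 3.3664608001708984
```

View pics/strip.png

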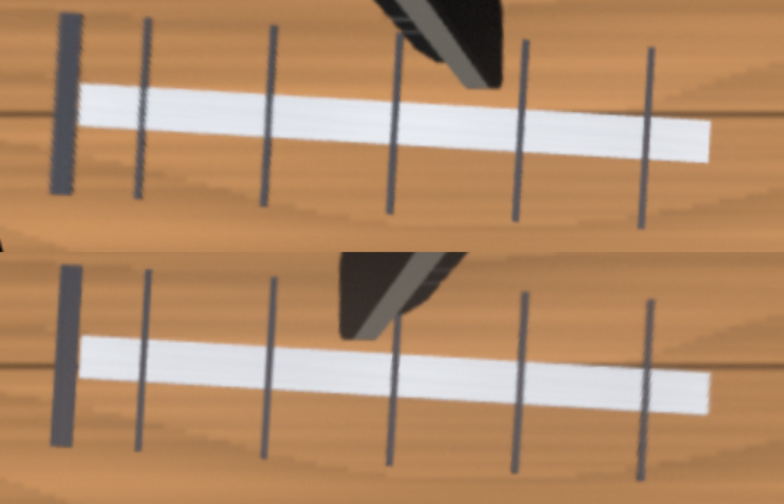

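Strip centre is at (0.6422, 0.0186) with yaw −3.36°, and the two views agree. Now the pick-and-place helper, which takes a fresh wrist look before each grasp. I'll start with the big tin to mark 3.

```bash
cat >> h.py <<'E'
SY=-3.36; SC=np.array([.6422,.0186]); SU=np.array([np.sin(np.radians(3.36)),np.cos(np.radians(3.36))])
MARK={i:SC+SU*(.09*(3-i)) for i in range(1,6)}
HZ=.25
def wrap(a): return (a+180)%360-180
def ikok(p,y,z):
    return robot.inverse_kinematics([*p,z],[180,0,wrap(y)])
def choose(cands):
    """cands: list of [(xy,yaw,z),...]; pick feasible one w/ least joint travel"""
    q0=np.array(robot.current_joint_positions()); best=None
    for c in cands:
        qs=[ikok(p,y,z) for p,y,z in c]
        if any(q is None for q in qs): continue
        qs=[np.array(q) for q in qs]
        cost=np.abs(qs[0]-q0).max()+np.abs(qs[-1]-qs[0]).max()+(50 if max(abs(q[6]) for q in qs)>165 else 0)
        if best is None or cost<best[0]: best=(cost,c)
    return best[1]
def look(name,xy,save=None,base=0.):
    v=View("wrist",save); f=v.fit(name,xy,base=base); return v,f
def go(xy,yaw,z=HZ): robot.move_to([*xy,z],[180,0,wrap(yaw)])
def pick_tin(sh,xy,yaw,dst):
    """dst xy. jaws across strip at the end"""
    def cands(xy,yaw):
        out=[]
        for k in range(24):
            if sh in("big","small"): p=k*15.
            elif sh=="square": p=yaw+90*(k%4)
            elif sh=="oblong": p=yaw+180*(k%2)
            else: p=yaw+90+60*(k%6)
            for e in (0,180): out.append([(xy,p,HZ),(xy,p,.03),(dst,90+SY+e,.2),(dst,90+SY+e,.03)])
        return out
    c=choose(cands(xy,yaw)); p=c[0][1]; e=c[2][1]
    fingers.gripper_to(1.0); go(xy,p); robot.pause(.2)
    v,f=look("tin_"+sh,xy,f"pk_{sh}"); print(sh,"relook",f and np.array(f))
    if f is None or f[3]>2 or np.hypot(f[0]-xy[0],f[1]-xy[1])>.02: print("DOUBT, stop"); return False
    xy=np.array(f[:2])
    if sh not in("big","small"):
        per=SYM[sh]; d=(f[2]-yaw+per/2)%per-per/2; p+=d; print("dyaw",d)
    robot.line_to([*xy,.12],[180,0,wrap(p)],velocity=.25)
    hit=robot.line_to([*xy,.029],velocity=.12,f_stop=15); print("hit",hit)
    if hit: return False
    fingers.gripper_to(0.,50); print("gap mm",85*robot.current_finger_gap(),robot.current_tool_pos())
    robot.line_to([*xy,.15],velocity=.25)
    go(dst,e,.15); robot.line_to([*dst,.05],velocity=.2)
    hit=robot.line_to([*dst,.0295],velocity=.05,f_stop=8); print("down",hit,robot.current_tool_pos(),robot.current_eef_rot()[2])
    fingers.gripper_to(1.0); robot.line_to([*dst,.15],velocity=.25); print("t",robot.current_time_s()); return True
E
python3 - <<'E'
from h import *
pick_tin("big",[.437,-.117],0,MARK[3])
E
```

```text
big relook [ 0.4369 -0.1173  0.4189  0.4104]
hit False
gap mm 65.52227853055214 [ 0.4379 -0.1178  0.0305]
down True [0.6425 0.0185 0.0306] 86.63590769191681
t 17.5
```

```bash
python3 - <<'E'
from h import *
ok=pick_tin("oblong",[.4952,-.2413],129.4,MARK[4]) and pick_tin("small",[.34,-.305],0,MARK[5]) and pick_tin("square",[.4907,.232],49.2,MARK[2]) and pick_tin("hex",[.3404,.299],54.6,MARK[1])
print(ok)
E
```

```text
oblong relook [  0.4954  -0.2414 129.5218   0.4039]
dyaw 0.12175574580652437
hit False
gap mm 43.075165105421426 [ 0.4958 -0.2418  0.0297]
down True [ 0.6372 -0.0713  0.0298] 86.64163076804803
t 25.0
small relook [ 0.3399 -0.3049  0.0264  0.5134]
hit False
gap mm 44.77710674824715 [ 0.3404 -0.3056  0.0299]
down True [ 0.6317 -0.1612  0.0301] 86.6361811807645
t 33.0167
square relook [ 0.4905  0.2317 49.2961  0.5232]
dyaw 0.09614453957209435
hit False
gap mm 57.27038887595222 [0.4912 0.2322 0.03  ]
down True [0.6479 0.1084 0.0301] 86.6247316989574
t 40.575
hex relook [ 0.3187  0.2885 55.5726  0.5078]
DOUBT, stop
False
```

The hex tin was knocked about 24 mm; its silhouette fit is still clean (rms 0.5 px). I'll pick it at the new pose.

```bash
python3 - <<'E'
from h import *
print(pick_tin("hex",[.3187,.2885],55.57,MARK[1]))
# look at row
robot.move_to([.57,.09,.3],[180,0,0]); robot.pause(.2); v=View("wrist","row1")
for s,i in zip(["hex","square","big","oblong","small"],range(1,6)):
    f=v.fit("tin_"+s,MARK[i]); print(s,i,f and np.array(f),MARK[i])
robot.move_to([.57,-.09,.3],[180,0,0]); robot.pause(.2); v=View("wrist","row2")
for s,i in zip(["hex","square","big","oblong","small"],range(1,6)):
    f=v.fit("tin_"+s,MARK[i]); print(s,i,f and np.array(f),MARK[i])
print(robot.current_time_s())
E
```

```text
hex relook [ 0.3186  0.2886 55.2727  0.4731]
dyaw -0.29731769827314736
hit False
gap mm 53.429470776350804 [0.3194 0.2891 0.0298]
down True [0.6528 0.1982 0.0299] 86.62970329792898
t 49.2167
True
hex 1 None [0.6527 0.1983]
square 2 None [0.6475 0.1084]
big 3 [  0.6625  -0.0251   0.3929 131.1349] [0.6422 0.0186]
oblong 4 None [ 0.6369 -0.0712]
small 5 None [ 0.6317 -0.1611]
hex 1 None [0.6527 0.1983]
square 2 None [0.6475 0.1084]
big 3 [  0.6667   0.0333   0.7119 116.4511] [0.6422 0.0186]
oblong 4 None [ 0.6369 -0.0712]
small 5 None [ 0.6317 -0.1611]
51.5833
```

View pics/row1.png

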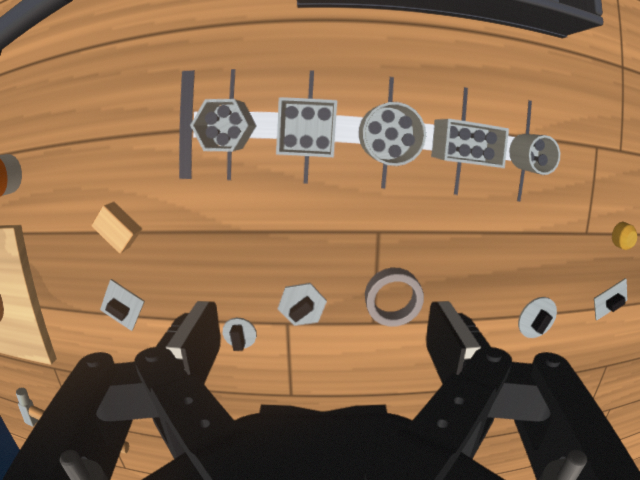

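Row1 shows the five tins on their cross lines at (223,124), (307,126), (392,132), (473,142) and (536,153). The strip merges with their silhouettes, so I'll mask it out and fit again.

```bash
cat >> h.py <<'E'
def fitrow(v,name,xy,yaw0=None,per=None):
    """edge-based refinement of tin on strip: outer top rim, gradient-free: mask w/o strip and lines"""
    im=v.im.astype(int); hsv=cv2.cvtColor(v.im,cv2.COLOR_RGB2HSV)
    white=(im.min(2)>205)
    m=(((hsv[...,1]<75)|(hsv[...,2]<55))&~white).astype(np.uint8)
    m=cv2.morphologyEx(m,cv2.MORPH_CLOSE,np.ones((3,3),np.uint8))
    m=cv2.morphologyEx(m,cv2.MORPH_OPEN,cv2.getStructuringElement(cv2.MORPH_ELLIPSE,(9,9)))
    old=View.mask; View.mask=lambda s:m
    try: f=v.fit(name,xy,yaw0)
    finally: View.mask=old
    return f,m
E
python3 - <<'E'
from h import *
for nm,P in (("row1",[.57,.09,.3]),("row2",[.57,-.09,.3])):
    v=View.__new__(View); v.cam="wrist"; c=vision.calibration("wrist"); v.K=c["mtx"]; v.Ttc=c["T_tool_cam"]
    T=np.eye(4);T[:3,:3]=Rn.from_euler("xyz",[180,0,0],degrees=True).as_matrix();T[:3,3]=P; v.tool=T; v.corr()
    v.im=cv2.imread(f"pics/{nm}.png")[:,:,::-1].copy()
    if nm=="row1": print("strip px",v.im[126,268],v.im[130,350],"rim",v.im[98,307], "line",v.im[80,311],"wall",v.im[150,312])
    for s,i in zip(["hex","square","big","oblong","small"],range(1,6)):
        f,m=fitrow(v,"tin_"+s,MARK[i]); print(s,i,f and np.array(f),f and (np.array(f[:2])-MARK[i])*1000)
cv2.imwrite("pics/m2.png",m*255)
E
```

```text
strip px [223 226 231] [224 226 232] rim [168 145 127] line [88 84 87] wall [157 161 161]
hex 1 [ 0.6627  0.212  22.2982 19.7361] [ 9.9277 13.7347]
square 2 [ 0.6479  0.1082 86.7116  1.2684] [ 0.4351 -0.2439]
big 3 [0.6422 0.0189 0.4583 0.3496] [0.0195 0.342 ]
oblong 4 [ 0.6356 -0.0799 85.0144 21.1452] [-1.2798 -8.6178]
small 5 None None
hex 1 [ 0.6462  0.1051 25.5197 32.8098] [ -6.5451 -93.2261]
square 2 [ 0.6461  0.1136 89.901  25.6988] [-1.339   5.1212]
big 3 [0.6415 0.0159 0.6819 0.4021] [-0.7109 -2.7373]
oblong 4 [ 0.636  -0.0744 85.9627  1.2334] [-0.8935 -3.1605]
small 5 [ 0.6303 -0.162   0.0773  0.4385] [-1.3925 -0.9118]
```

View pics/m2.png

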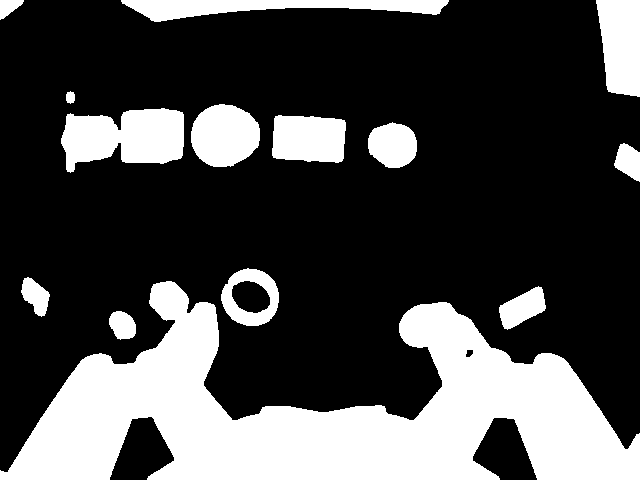

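Row1 puts square and big within 0.5 mm. The row2 offset comes from my assumed camera pose rather than a reading. I'll take three proper views with the read pose.

```bash
python3 - <<'E'
from h import *
out={}
N=dict(zip(range(1,6),["hex","square","big","oblong","small"]))
for k,ids in ((1,[1,2]),(3,[2,3,4]),(5,[4,5])):
    p=MARK[{1:1,3:3,5:5}[k]]
    robot.move_to([p[0]-.01,p[1],.25],[180,0,0]); robot.pause(.4); v=View("wrist",f"rowc{k}"); print(toolpose()[:3,3])
    for i in ids:
        f,m=fitrow(v,"tin_"+N[i],MARK[i]); print(N[i],f and np.array(f),f and (np.array(f[:2])-MARK[i])*1000)
print(robot.current_time_s())
E
```

```text
[0.6429 0.1978 0.2502]
hex [ 0.6519  0.1983 56.2454  0.7882] [-0.8303  0.0454]
square [ 0.6468  0.1085 87.1184  1.3644] [-0.6743  0.0719]
[0.6322 0.0193 0.2499]
square [ 0.6467  0.1084 86.1544  1.1043] [-0.813  -0.0067]
big [0.6414 0.0194 0.5046 0.4338] [-0.8174  0.7862]
oblong [ 0.6361 -0.0712 86.6705  1.2345] [-0.789   0.0201]
[ 0.6218 -0.1604  0.2501]
oblong [ 0.6359 -0.0713 86.0951  1.2484] [-1.0745 -0.0556]
small [ 0.6312 -0.1596  0.8475  0.5054] [-0.4851  1.5113]
55.5917
```

View pics/rowc1.png

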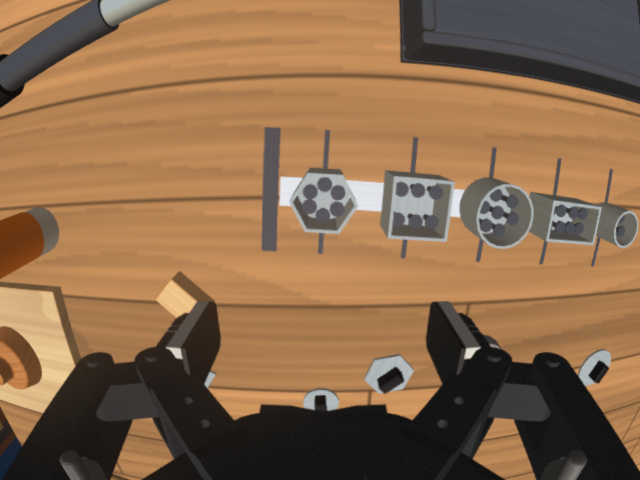

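View pics/rowc5.png

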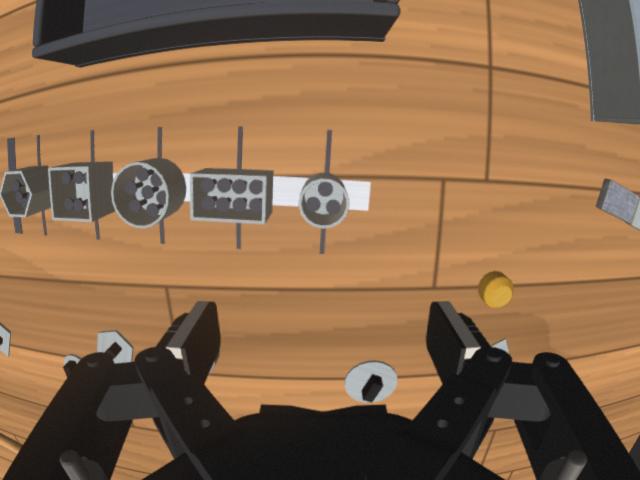

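All tins are within about 1 mm (small 1.5 mm) and squared up. Now the lids; oblong first, as a trial.

```bash
cat >> h.py <<'E'
def lid(sh,xy,gy,dst):
    per=SYM[sh]; base={"square":SY,"hex":SY,"oblong":90+SY}.get(sh)
    c=[]
    for e in (0,180):
        p=gy+e
        rots=[base+per*k-gy for k in range(360//per)] if per else [15.*k for k in range(24)]
        for r in rots: c.append([(xy,p,HZ),(xy,p,.03),(dst,p+r,.2),(dst,p+r,.074)])
    b=choose(c); p=b[0][1]; e=b[2][1]; rot=e-p
    fingers.gripper_to(.6); go(xy,p); robot.pause(.3)
    v=View("wrist",f"lk_{sh}"); g=grip_yaw(v,xy); f=v.fit("lid_"+sh,xy,yaw0=None if g is None else g[2])
    print(sh,"grip",g and np.array(g),"plate",f and np.array(f))
    if f is None or g is None or f[3]>2.5 or np.hypot(f[0]-xy[0],f[1]-xy[1])>.02: print("DOUBT"); return False
    new=f[2] if per else g[2]; d=(new-gy+90)%180-90; print("dyaw",d)
    if abs(d)>10: print("DOUBT yaw"); return False
    p+=d; xy=np.array(f[:2])
    robot.line_to([*xy,.1],[180,0,wrap(p)],velocity=.25)
    hit=robot.line_to([*xy,.0315],velocity=.1,f_stop=12)
    if hit: print("hit",robot.current_tool_pos()); return False
    fingers.gripper_to(0.,40); print("gap mm",85*robot.current_finger_gap(),robot.current_tool_pos())
    z0=robot.current_tool_pos()[2]
    robot.line_to([*xy,.17],velocity=.25)
    go(dst,e,.17); robot.line_to([*dst,.1],velocity=.2); robot.pause(.2)
    hit=robot.line_to([*dst,z0+.0425],velocity=.04,f_stop=6); q=robot.current_tool_pos()
    print("down",hit,np.array(q),"height above seat mm",1000*(q[2]-z0-.043),robot.current_eef_rot()[2],"F",np.array(robot.current_contact_force()))
    if q[2]-z0-.043>.003: print("NOT SEATED, holding"); return False
    fingers.gripper_to(.45); robot.line_to([*dst,.18],velocity=.25); print("t",robot.current_time_s()); return True
E
python3 - <<'E'
from h import *
lid("oblong",[.4203,-.3661],114.8,MARK[4]+[-.0007,0])
E
```

```text
oblong grip [  0.4205  -0.3666 114.7344   1.651 ] plate [  0.4203  -0.3662 114.9961   0.633 ]
dyaw 0.1960600066379925
gap mm 13.111202037896499 [ 0.4209 -0.3667  0.0323]
down True [ 0.6355 -0.0711  0.0753] height above seat mm 0.02479492187268395 -93.35575056026403 F [-0.1452  0.7049  4.0015]
t 63.7917
```

The oblong lid seated at exactly the closed height. On to the rest.

```bash
python3 - <<'E'
from h import *
o=[-.0005,0]
print(lid("big",[.4011,-.2184],155.1,MARK[3]+o+[0,.0004]) and lid("small",[.3896,.2017],4.,MARK[5]+[-.0003,.0010]) and lid("square",[.4217,.3736],58.0,MARK[2]+o) and lid("hex",[.4334,.118],130.2,MARK[1]+o))
E
```

```text
big grip [  0.4012  -0.2189 156.3462   1.7857] plate [  0.4009  -0.2186 156.3497   0.2008]
dyaw 1.246223770599613
gap mm 12.70559153229402 [ 0.4015 -0.2189  0.0322]
down True [0.6409 0.019  0.0753] height above seat mm 0.07795293532909808 -9.892917734052622 F [-0.6902 -0.1405  3.8177]
t 71.9833
small grip [0.3898 0.2016 4.1358 1.8648] plate [0.3895 0.2017 4.0805 0.1884]
dyaw 0.1358307980915754
gap mm 13.028760926835796 [0.3901 0.202  0.0322]
down True [ 0.6306 -0.1599  0.0753] height above seat mm 0.14248333872890484 -41.00343304871857 F [-1.6794  0.2115  4.4716]
t 80.375
square grip [ 0.4219  0.3734 57.8098  1.6716] plate [ 0.4221  0.3735 57.6909  0.6839]
dyaw -0.30908396949180883
gap mm 12.979793999102805 [0.4226 0.374  0.0323]
down True [0.6462 0.1082 0.0754] height above seat mm 0.06555440010154456 -3.3648651218671968 F [-0.8101  0.0642  3.4474]
t 89.3333
hex grip [  0.4335   0.1175 130.8464   1.734 ] plate [  0.4335   0.1178 130.5139   0.3473]
dyaw 0.31388872253998557
gap mm 12.786987634088758 [0.4342 0.1181 0.0322]
down True [0.6516 0.1981 0.0753] height above seat mm 0.1588982258599672 -3.3619516838528933 F [-0.1634 -0.4042  3.3367]
t 96.7333
True
```

All five lids are seated. Final check with wrist views and the overhead camera.

```bash
python3 - <<'E'
from h import *
N=dict(zip(range(1,6),["hex","square","big","oblong","small"]))
for k,ids in ((1,[1,2]),(3,[2,3,4]),(5,[4,5])):
    p=MARK[k]; robot.move_to([p[0]-.01,p[1],.26],[180,0,0]); robot.pause(.4); v=View("wrist",f"fin{k}")
    for i in ids:
        f,m=fitrow(v,"closed_"+N[i],MARK[i]); print(N[i],f and np.array(f),f and (np.array(f[:2])-MARK[i])*1000)
robot.move_to([.38,-.35,.3],[180,0,0]); v=View("top","fin_top"); View("side","fin_side")
for o in ("tape","wedge","plumb"):
    print(o,[(v.ray(d["rect"][:2],.0)[0],d["p"]) for d in (recognise(o,"top"))[:2]])
print(robot.current_time_s())
E
```

```text
hex [  0.6515   0.1988 116.5235   0.6665] [-1.2302  0.4793]
square [  0.6457   0.109  177.5817   1.0822] [-1.7272  0.5396]
square [  0.6456   0.1089 176.2339   0.7696] [-1.8483  0.4848]
big [ 0.6406  0.0197 60.5461  0.3351] [-1.6009  1.1448]
oblong [ 0.6358 -0.071  87.3483  1.0217] [-1.1481  0.2668]
oblong None None
small [ 0.6302 -0.1592 74.8909  0.5367] [-1.4873  1.8924]
tape [(array([0.4451, 0.0012]), 0.79)]
wedge [(array([0.5326, 0.3616]), 0.82)]
plumb []
101.4333
```

View pics/fin3.png

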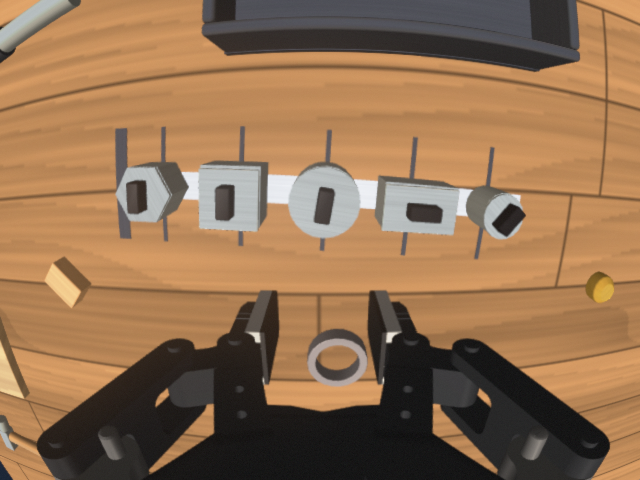

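View pics/fin_top.png

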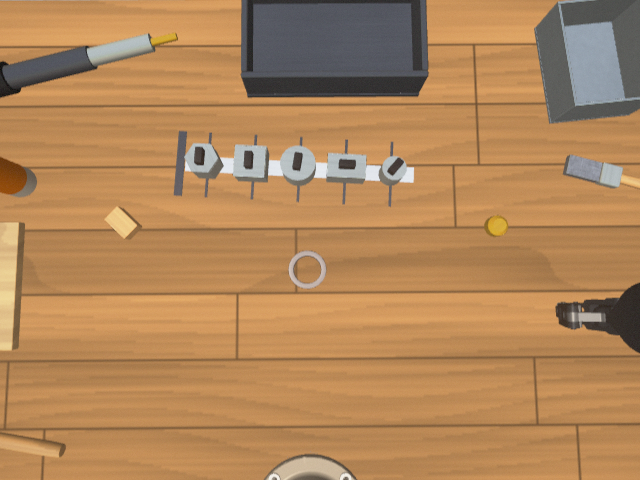

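View pics/fin_side.png

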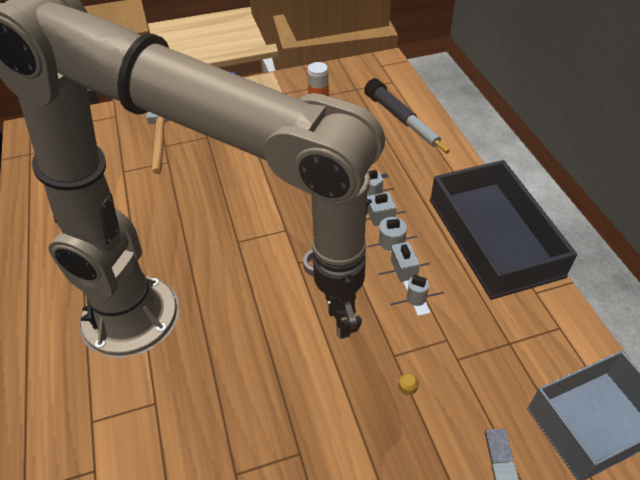

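The row is closed and upright on all five lines: fin3 shows lids at (150,190), (233,195), (325,198), (418,206) and (497,213). The tape, wedge and plumb stand where they were. Handing in.

```bash
python3 - <<'E'
from h import *
workorder.close_job(); print(robot.current_time_s())
E
```

```text
the job is handed in; nothing more can be done
the job is handed in; nothing more can be done
```

All five tins were there. They now stand upright on the strip from the thick line with no gap: hex, square, big, oblong, small. Each is closed with its matching lid. I handed the job in at about 101 s of the 210 s. The hex tin had been knocked about 24 mm aside partway through; I found it again and placed it from its new position.

**Last checks:**
- **Tin positions:** before the lids went on, the tins were within about 1 mm of their marks, except the small one at about 1.6 mm. With the lids on, the fits read 1 to 2.4 mm off (mostly about 1.5 mm towards the robot). I left that because some of it may be measurement bias.
- **Orientation:** the square and oblong tins were within about 1° of the strip.
- **Lids:** each lid came down to within 0.2 mm of its closed height.
- **Bystanders:** the tape, wedge and plumb appear in the final picture where they started. The overhead readings moved 2 mm (tape) and 4 mm (wedge), which I take as recognition error.

**Checks that failed:**
- The network missed the plumb in the last overhead picture, though it is visible there in its old place.
- One of the two final fits of the oblong tin returned nothing; the other was good.

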